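# Close the powder tubs, finest grade first

## Task

Close the vents of the three polishing-powder tubs by pressing the black plug in the middle of each lid fully down: first the small tub (the finest powder), then the medium one, then the large one, so that no coarse grit is carried to a finer tub. Press each only lightly (a few newtons are enough; never above 25 N), and leave the tubs standing where they are: do not lift, push away or tip them. Leave the lens blank, the brass lap, the tape and the brush alone.

Things in the scene. Friction and masses are not known exactly. Their poses are not given: they have to be found in the camera images.
- tub_small: The small powder tub: a loose, upright cream plastic tub with a flat grey screw lid, 76 mm in diameter over the lid and 85 mm high to the lid's top, about 0.45 kg (the mass varies), standing on the bench (z = 0). Origin: centre of its underside, z up.
- top_small (a point): Centre of the top face of the small tub's vent plug: an upright black round plug, 34 mm in diameter, in the middle of the lid. It moves with the plug: 13 mm above the lid's top when fully up; when fully down it is 4 mm above it, about flush with (1 mm above) the 44 mm grey collar round it. The top is a rubber cushion that yields about 1 mm per 4 N and springs back when let go.
- plug_small (a joint): Travel of that plug, m: 0 = fully up (open), 0.009 = fully down (closed). Starts between 0 and 0.002. Slides straight down against a friction of about 3 N, has no spring, stays where it is left, and stops at the bottom.
- tub_medium: The medium powder tub: a loose, upright cream plastic tub with a flat grey screw lid, 98 mm in diameter over the lid and 112 mm high to the lid's top, about 0.65 kg (the mass varies), standing on the bench (z = 0). Origin: centre of its underside, z up.
- top_medium (a point): Centre of the top face of the medium tub's vent plug: an upright black round plug, 34 mm in diameter, in the middle of the lid. It moves with the plug: 13 mm above the lid's top when fully up; when fully down it is 4 mm above it, about flush with (1 mm above) the 44 mm grey collar round it. The top is a rubber cushion that yields about 1 mm per 4 N and springs back when let go.
- plug_medium (a joint): Travel of that plug, m: 0 = fully up (open), 0.009 = fully down (closed). Starts between 0 and 0.002. Slides straight down against a friction of about 3 N, has no spring, stays where it is left, and stops at the bottom.
- tub_large: The large powder tub: a loose, upright cream plastic tub with a flat grey screw lid, 120 mm in diameter over the lid and 140 mm high to the lid's top, about 0.90 kg (the mass varies), standing on the bench (z = 0). Origin: centre of its underside, z up.
- top_large (a point): Centre of the top face of the large tub's vent plug: an upright black round plug, 34 mm in diameter, in the middle of the lid. It moves with the plug: 13 mm above the lid's top when fully up; when fully down it is 4 mm above it, about flush with (1 mm above) the 44 mm grey collar round it. The top is a rubber cushion that yields about 1 mm per 4 N and springs back when let go.
- plug_large (a joint): Travel of that plug, m: 0 = fully up (open), 0.009 = fully down (closed). Starts between 0 and 0.002. Slides straight down against a friction of about 3 N, has no spring, stays where it is left, and stops at the bottom.
- lens: A clear glass lens blank lying on the bench, 60 mm in diameter, 15 mm high. Bystander. Origin: centre of its underside.
- lap: A brass polishing lap, 64 mm disc with an upright stem, 62 mm high. Bystander. Origin: centre of its underside.
- tape: A roll of paper tape lying flat, 90 mm in diameter, 25 mm high. Bystander. Origin: centre of its underside.
- brush: A flat wooden-handled brush lying on the bench, 200 mm long, 42 mm wide, 20 mm high. Bystander. Origin: under its middle, x axis along its length.

How it is judged:
By the outcome, as a careful person would: the job done as asked, in the order asked, and still so for the second after the job is handed in, with the robot touching nothing.
It also fails if it takes over 48 s, if anything falls off the work surface, if the arm or the gripper's body presses on something with over 40 N, if the wrist force passes 120 N, or if a joint passes its speed limit or range.

## Robot

A 6-joint arm with a two-finger parallel gripper is mounted at the origin on the work surface. World frame = base frame: x ahead of the robot, y to its left, z up, the work surface at z = 0. Lengths are in m, angles in rad, forces in N, time in s.
With the tool pointing down it reaches from about 0.325 to 0.9 m from the base axis. Payload 3.5 kg.
Tool frame: the origin (TCP) lies on the centre line of the jaws, within the pads' length; the fingertips stand 14 mm ahead of it and the grasp point (between the pads) lies 5 mm behind it (tip_extent is the distance from the TCP to the fingertips, in m); z points along the fingers, x is the direction in which the jaws open and shut, and the axes are right-handed (so a half turn about z gives the same grasp; the last joint's range is limited). The gripper opens to 85 mm and grips with 20 to 120 N. Pads are 22 mm wide; open, the fingers measure 114 mm over their backs; the gripper's body (76 mm by 85 mm) begins 54 mm behind the grasp point. The pads swing forward as they close: fully open they stand 13 mm farther back than shut.
Start: joints at [-1.398, 0.276, -0.026, 1.268, 0, 1.467], TCP at [0.17, -0.601, 0.245] pointing down, gripper open.
Joint ranges: [-3.12, 3.12], [-0.85, 1.88], [-1.08, 1.24], [-1.95, 2.15], [-1.57, 1.53], [-3.14, 3.14]. Speed limits (rad/s): [2.57, 2.57, 3.14, 3.14, 3.14, 3.14].

## Interface

Orientations are given as a unit quaternion [x, y, z, w].
In Python, from bench import * gives the robot as it stands.
- The arm moves only by the shell command python3 -m handwheel 'ROWS' [OPENING] [FORCE]. ROWS is JSON, a list of rows, each a list of 6 numbers: the shift along the tool's x, y, z in mm, then the turn, a rotation vector about the tool's x, y, z in degrees. In form: [[x, y, z, ax, ay, az], ...]. A call has 1 to 10 rows; each row shifts and turns the commanded pose from where the row before left it, along the tool's axes as they then stand; what a row does not reach is not made up. A row lasts 1/8 s, in which the tool goes at most 62.5 mm and 10.7 degrees, less where a joint would pass 70% of its speed; a pose out of reach is approached as far as the arm can. A call with a gripper value outside its range is refused whole. OPENING is the closure, from 0 (fully open) to 1 (shut), set as the call begins (- or left out, the last holds). The fingers move at their own pace and stop on an object; FORCE is the grip in N (left out, the last holds). Time passes only in rows, so rows that do not move let the fingers close. It gives the time, the measured TCP pose, the force and the opening at its end, in the units of the state.
- read_state(): the state, without advancing time (a new reading comes with each control period).
- camera(name): name is "side" or "top" or "wrist"; returns a dict with "frame" (400x640x3 uint8, red, green, blue), "K" (3x3 intrinsics, pixels), "world_to_cam" (4x4, takes a point from world to camera coordinates); the wrist camera has in their place "T_tool_cam" (4x4, takes a point from camera to tool coordinates, whose origin is the TCP and whose axes are the tool frame's). Camera axes: x right, y down, z forward; pixel columns grow to the right and rows downward; lengths in m; the calibration is good to about 2 mm. A picture is of the moment at which its call begins: read the wrist's pose just before it. There is no depth.
- sign_off(): hands the job in, once; it reports no verdict.
Trained networks look in a picture, given as the dict that the camera call returned (one of the last four; its "shot" number tells which), for a name from the list of things; names that differ only in an ending like _2 or _b are one class to them, and where a whole thing is asked for, a point or a joint stands for the part that bears it (a point fixed in the world has none). Each returns a list of dicts, best first, with "p" (0 to 1); they miss things now and then, are a little off and sometimes report something else, mostly with a low value. They report only what shows in the picture. A call takes as long as a camera call.
- find_in(picture, name): "bbox" ([left, top, right, bottom] in pixels, round what is visible of it).
- regions_of(picture, name): "mask" (400x640 bool, what is visible of it) and "bbox" ([left, top, right, bottom] in pixels, round what is visible of it).
- tip_of(picture, name): "pixel" ([column, row] in pixels: a listed point, or the origin of a listed thing).
The state is a dict: "t": time; "joints": joint angles; "joint_velocities": joint speeds; "effort": joint torques, N m; "tool_pos": TCP position; "ee_rot": TCP orientation; "ft_force": force on the tool from outside, world axes, zero at the start; "wrist_torque": the same for the moment, N m; "gripper_width": finger opening in m.
Only numpy, scipy, OpenCV 4.12 (cv2) and the standard library are available. Lean on these libraries where they do the work, as an engineer would, in place of code of your own. Each camera call takes 0.05 s, during which the arm holds its last target.

## Working session

There is one attempt and no reset: what is moved stays moved. The work goes in short steps, Python scripts to look and compute and a shell command to move; the robot and the scene stay as the last step left them, time stands still between calls to the robot, and variables do not carry over. Pictures are saved under pics/ and viewed, and the job is handed in when it is done.

```bash
mkdir -p pics; cat > h.py <<'E'
from bench import *
import numpy as np, cv2
def ray(c,px):
    K=np.array(c["K"]);d=np.linalg.inv(K)@[px[0],px[1],1.]
    T=np.linalg.inv(np.array(c["world_to_cam"]))
    return T[:3,3],T[:3,:3]@d
def atz(c,px,z):
    o,d=ray(c,px);return o+d*(z-o[2])/d[2]
def save(c,n): cv2.imwrite("pics/"+n,cv2.cvtColor(c["frame"],cv2.COLOR_RGB2BGR))
def proj(c,p):
    W=np.array(c["world_to_cam"]);q=W[:3,:3]@p+W[:3,3];q=np.array(c["K"])@q;return q[:2]/q[2]
E
python3 - <<'E'
from h import *
s=read_state();print(s)
H=dict(small=.085,medium=.112,large=.140)
rs={}
for n in("top","side"):
    c=camera(n);save(c,n+"0.png")
    for k in H:
        t=tip_of(c,"top_"+k);
        for a in t[:2]:
            print(n,k,a["p"],np.round(a["pixel"],1),np.round(atz(c,a["pixel"],H[k]+.012),4))
        if t: rs[n,k]=ray(c,t[0]["pixel"])
    for k in("lens","lap","tape","brush"):
        t=tip_of(c,k)
        if t: print(n,k,t[0]["p"],np.round(t[0]["pixel"]),np.round(atz(c,t[0]["pixel"],0),3))
for k in H:
    try:
        (o,d),(q,e)=rs["top",k],rs["side",k]
        A=np.stack([d,-e],1);x=np.linalg.lstsq(A,q-o,rcond=None)[0]
        print(k,o+d*x[0],q+e*x[1])
    except KeyError: print("miss",k)
E
```

```text
{'t': 0.0, 'joints': array([-1.39838115e+00,  2.77117684e-01, -2.78844541e-02,  1.26797460e+00,
       -2.14254466e-05,  1.46741030e+00]), 'joint_velocities': array([ 4.15444044e-04,  5.92565519e-04,  2.19071430e-04,  1.75221610e-03,
       -1.92608229e-03,  9.83664509e-07]), 'effort': array([ 3.01059845e-04, -4.45508730e+01,  2.95204031e+01,  1.65167288e-02,
        9.68656707e-06, -2.58585494e-06]), 'tool_pos': array([ 0.17006436, -0.60064979,  0.24416747]), 'ee_rot': array([ 7.97595280e-01, -6.03191993e-01, -8.04343950e-04, -7.35999438e-04]), 'ft_force': array([ 0.33700493,  0.31879383, -0.08153682]), 'wrist_torque': array([-0.03752998,  0.00041076, -0.07837443]), 'gripper_width': 0.08551400062241828}
top small 0.66 [195.7 232.1] [0.5437 0.301  0.097 ]
top medium 0.73 [412.8 259.6] [ 0.4809 -0.186   0.124 ]
top large 0.61 [325.2 211. ] [0.5836 0.0048 0.152 ]
top lens 0.97 [258. 164.] [0.733 0.179 0.   ]
top lap 0.75 [350. 282.] [ 0.432 -0.057  0.   ]
top tape 0.93 [312. 286.] [0.421 0.037 0.   ]
top brush 0.77 [404. 158.] [ 0.748 -0.2    0.   ]
side small 0.72 [328.2 238.5] [ 0.5762 -0.0688  0.097 ]
side small 0.5 [300.4 118.7] [0.5341 0.2959 0.097 ]
side medium 0.69 [327. 237.] [ 0.5725 -0.0851  0.124 ]
side medium 0.66 [276.9 286.8] [ 0.4777 -0.1877  0.124 ]
side large 0.51 [328.6 195.1] [ 0.5809 -0.0044  0.152 ]
side lens 0.54 [385. 176.] [0.734 0.185 0.   ]
side lap 0.76 [261. 269.] [ 0.437 -0.068  0.   ]
side tape 0.67 [254. 230.] [0.42  0.037 0.   ]
side brush 0.69 [418. 317.] [ 0.743 -0.198  0.   ]
small [ 0.63917688  0.5657491  -0.75838049] [ 0.62962038  0.56465441 -0.75978607]
medium [ 0.47607139 -0.16416612  0.22750816] [ 0.56601025 -0.16540049  0.23196057]
large [0.58514793 0.00477183 0.14261397] [0.58163199 0.00441687 0.14204114]
```

View pics/top0.png

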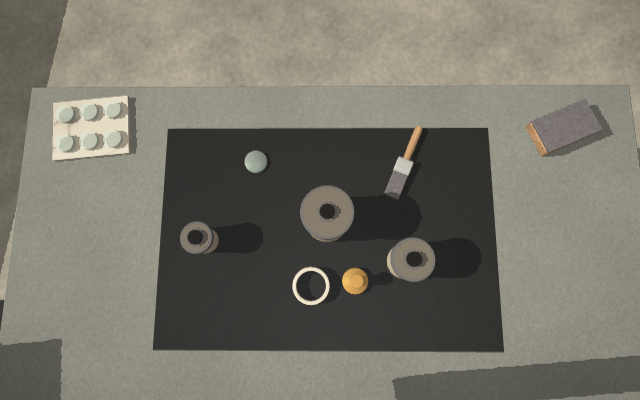

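View pics/side0.png

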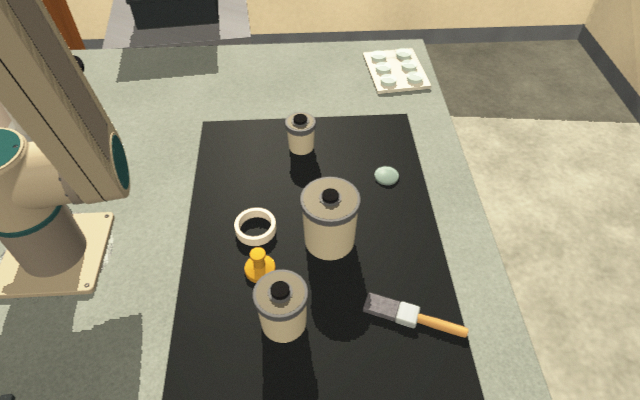

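Top picture: plugs at about (195,237) small, (414,259) medium and (327,211) large, with the lap at (355,281) close to the medium tub. Side picture: plugs at about (300,120), (280,290) and (330,196). The network's small-plug row in the top view looks about 5 px off, and two of its side hits are wrong, so I'll refine on the dark blobs.

```bash
python3 - <<'E'
from h import *
H=dict(small=.085,medium=.112,large=.140)
seed=dict(top=dict(small=(195,237),medium=(414,259),large=(327,211)),side=dict(small=(300,120),medium=(280,290),large=(330,196)))
R={}
for n in seed:
    c=camera(n);g=c["frame"].max(2)
    tiles=[]
    for k,(u,v) in seed[n].items():
        m=(g<45).astype(np.uint8)
        _,l,st,ce=cv2.connectedComponentsWithStats(m,connectivity=4)
        i=l[v,u];print(n,k,g[v,u],st[i],ce[i].round(1),"->",atz(c,ce[i],H[k]+.009).round(4))
        R[n,k]=ray(c,ce[i])
        tiles.append(cv2.resize(c["frame"][v-25:v+25,u-25:u+25],(250,250),interpolation=0))
    cv2.imwrite(f"pics/z_{n}.png",cv2.cvtColor(np.hstack(tiles),cv2.COLOR_RGB2BGR))
for k in H:
    (o,d),(q,e)=R["top",k],R["side",k]
    x=np.linalg.lstsq(np.stack([d,-e],1),q-o,rcond=None)[0];print(k,(o+d*x[0]).round(4),(q+e*x[1]).round(4))
E
```

```text
top small 41 [188 230  15  14 155] [194.9 236.6] -> [0.5337 0.3032 0.094 ]
top medium 41 [407 252  15  14 165] [414.  258.5] -> [ 0.4835 -0.1893  0.121 ]
top large 41 [320 204  15  14 162] [327.1 210.7] -> [0.5848 0.0006 0.149 ]
side small 45 [     0      0    640    400 244844] [320.1 195.9] -> [0.5671 0.0457 0.094 ]
side medium 48 [     0      0    640    400 244844] [320.1 195.9] -> [0.5657 0.0219 0.121 ]
side large 48 [     0      0    640    400 244844] [320.1 195.9] -> [ 0.5643 -0.0028  0.149 ]
small [ 0.5794  0.4443 -0.3601] [ 0.59    0.4453 -0.3587]
medium [ 0.4742 -0.1488  0.3104] [ 0.5559 -0.1489  0.3145]
large [0.5844 0.0006 0.1512] [ 0.5644 -0.0019  0.148 ]
```

```bash
python3 -c "
import cv2,numpy as np
cv2.imwrite('pics/zz.png',np.vstack([cv2.imread('pics/z_top.png'),cv2.imread('pics/z_side.png')]))"
```

```text
(no output)
```

View pics/zz.png

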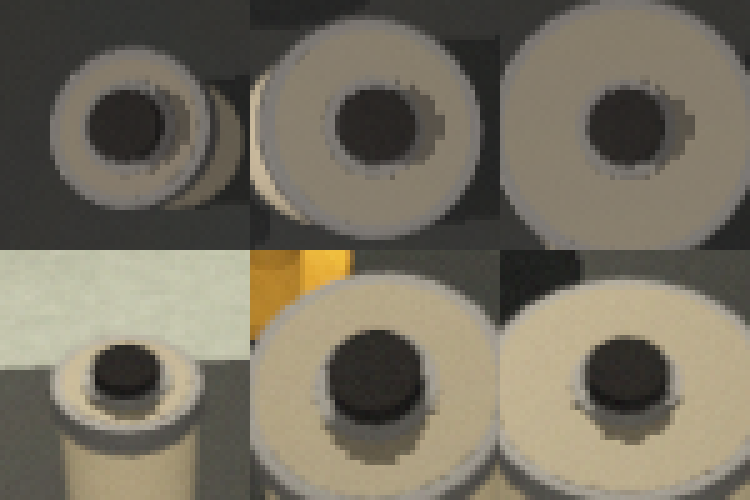

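The top view shows clean black discs. In the side view I read the top-face centres at about (300.4,117.6), (280,289) and (330.4,194.4). Next I cross-check those against the top view and work out the first move.

```bash
python3 - <<'E'
from h import *
H=dict(small=.085,medium=.112,large=.140)
T=dict(small=(194.9,236.6),medium=(414,258.5),large=(327.1,210.7));S=dict(small=(300.4,117.6),medium=(280,289),large=(330.4,194.4))
a=camera("top");b=camera("side");P={}
for k in H:
    z=H[k]+.012
    p=atz(a,T[k],z);q=atz(b,S[k],z);P[k]=(p+q)/2
    (o,d),(q2,e)=ray(a,T[k]),ray(b,S[k])
    x=np.linalg.lstsq(np.stack([d,-e],1),q2-o,rcond=None)[0]
    print(k,p.round(4),q.round(4),"tri",((o+d*x[0]+q2+e*x[1])/2).round(4),"gap",np.linalg.norm(o+d*x[0]-q2-e*x[1]).round(4))
from scipy.spatial.transform import Rotation as R
s=read_state();print(R.from_quat(s["ee_rot"]).as_matrix().round(4))
for k in P:
  d=P[k]-s["tool_pos"]; print(k,np.hypot(*P[k][:2]),(R.from_quat(s["ee_rot"]).inv().apply(d)*1000).round(0))
w=camera("wrist");print(np.array(w["T_tool_cam"]).round(4),np.array(w["K"]).round(1));print(np.degrees(np.arctan2(P["small"][1],P["small"][0])),s['t'])
E
```

```text
small [0.5334 0.3023 0.097 ] [0.5342 0.3    0.097 ] tri [0.534  0.3031 0.0944] gap 0.0006
medium [ 0.4833 -0.1887  0.124 ] [ 0.4831 -0.1924  0.124 ] tri [ 0.4832 -0.1897  0.1196] gap 0.0007
large [0.5843 0.0007 0.152 ] [ 0.5845 -0.0028  0.152 ] tri [0.5849 0.0007 0.1481] gap 0.0001
[[ 2.723e-01 -9.622e-01 -0.000e+00]
 [-9.622e-01 -2.723e-01 -1.000e-04]
 [ 1.000e-04  0.000e+00 -1.000e+00]]
small 0.6128939882729698 [-769. -596.  148.]
medium 0.5193912191866595 [-310. -413.  121.]
large 0.5844094798232589 [-465. -562.   93.]
[[ 1.000e+00  2.000e-04  3.000e-04  9.000e-04]
 [-3.000e-04  9.613e-01  2.756e-01 -6.850e-02]
 [-2.000e-04 -2.756e-01  9.613e-01 -1.289e-01]
 [ 0.000e+00  0.000e+00  0.000e+00  1.000e+00]] [[336.2   0.  313.5]
 [  0.  336.2 194.1]
 [  0.    0.    1. ]]
29.42986273188748 1.0
```

```bash
python3 -m handwheel '[[0,0,0,0,0,-10],[0,0,0,0,0,-10],[0,0,0,0,0,-10],[0,0,0,0,0,-10],[0,0,0,0,0,-10],[0,0,0,0,0,-10]]' 1 40; cat > d.py <<'E'
from h import *
from scipy.spatial.transform import Rotation as R
import sys
P=dict(small=(.534,.3015,.085),medium=(.483,-.190,.112),large=(.5845,-.0005,.140))
s=read_state();r=R.from_quat(s["ee_rot"])
for k in P: print(k,(r.inv().apply(np.array(P[k])-s["tool_pos"])*1000).round(1))
print("t",s["t"],"pos",s["tool_pos"].round(4),"F",s["ft_force"].round(2),"w",s["gripper_width"],"j",s["joints"].round(2)); print(r.as_matrix()[:,2].round(4))
E
python3 d.py; python3 -c "
from h import *
save(camera('wrist'),'w1.png')"
```

```text
t: 1.8
tool_pos: [0.1702, -0.6014, 0.2453]
ee_rot: [0.993, -0.121, -0.0, -0.0]
ft_force: [-0.3, 0.1, -0.2]
gripper_width: -0.0002
small [ 136.8 -963.8  160.3]
medium [ 205.1 -474.4  133.3]
large [ 258.2 -682.7  105.3]
t 1.8 pos [ 0.1702 -0.6014  0.2453] F [-0.32  0.12 -0.17] w -0.00018339738451869262 j [-1.4   0.28 -0.03  1.27 -0.    0.41]
[-0.  0. -1.]
```

View pics/w1.png

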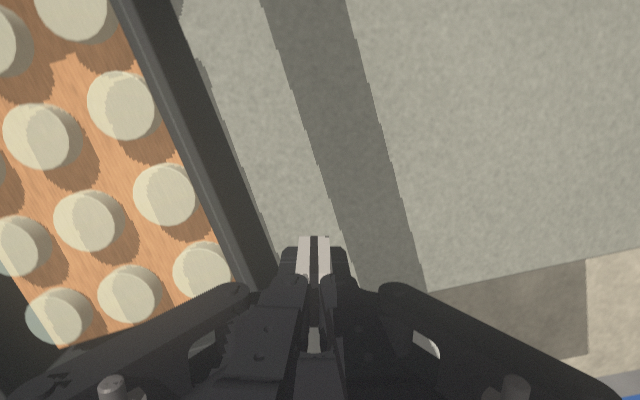

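The closed fingertips are at about (314,240). The light pads span columns 297–330, roughly 14 mm, so they fit within the 34 mm plug. Next I move over the small tub at the present height.

```bash
python3 -m handwheel '[[8.5,-60,0,0,0,0],[8.5,-60,0,0,0,0],[8.5,-60,0,0,0,0],[8.5,-60,0,0,0,0],[8.5,-60,0,0,0,0],[8.5,-60,0,0,0,0],[8.5,-60,0,0,0,0],[8.5,-60,0,0,0,0],[8.5,-60,0,0,0,0],[8.5,-60,0,0,0,0]]'; python3 d.py
```

```text
t: 3.1
tool_pos: [0.4004, -0.0387, 0.2458]
ee_rot: [0.992, -0.125, 0.001, 0.0]
ft_force: [1.5, -0.3, 0.3]
gripper_width: -0.0002
small [  44.8 -362.8  160.8]
medium [117.3 126.  134.1]
large [168.7 -82.7 106.1]
t 3.1 pos [ 0.4004 -0.0387  0.2458] F [ 1.5  -0.31  0.31] w -0.0001827611813399022 j [-0.26 -0.13 -0.47  1.23 -0.    1.56]
[ 1.8e-03 -6.0e-04 -1.0e+00]
```

```bash
python3 -m handwheel '[[7.5,-60.5,0,0,0,0],[7.5,-60.5,0,0,0,0],[7.5,-60.5,0,0,0,0],[7.5,-60.5,0,0,0,0],[7.5,-58,20,0,0,0],[7.5,-58,20,0,0,0],[0,-4,20,0,0,0],[0,0,10,0,0,0],[0,0,0,0,0,0]]'; python3 d.py; cat > w.py <<'E'
from h import *
from scipy.spatial.transform import Rotation as R
import sys
k,name=sys.argv[1:3];h=dict(small=.085,medium=.112,large=.140)[k]+.012
s=read_state();c=camera("wrist");save(c,name)
T=np.eye(4);T[:3,:3]=R.from_quat(s["ee_rot"]).as_matrix();T[:3,3]=s["tool_pos"]
c["world_to_cam"]=np.linalg.inv(T@np.array(c["T_tool_cam"]))
def rep(px,l):
    p=atz(c,px,h);print(l,np.round(px,1),p.round(4),"tool mm",(R.from_quat(s["ee_rot"]).inv().apply(p-s["tool_pos"])*1000).round(1))
for a in tip_of(c,"top_"+k)[:2]: rep(a["pixel"],"tip p=%.2f"%a["p"])
E
python3 w.py small w2.png
```

```text
t: 4.22
tool_pos: [0.5314, 0.2985, 0.1746]
ee_rot: [0.992, -0.124, -0.001, 0.001]
ft_force: [0.0, -0.9, 1.2]
gripper_width: 0.0
small [ 2.  -3.6 89.6]
medium [ 73.7 485.3  63.1]
large [125.3 276.6  34.8]
t 4.225 pos [0.5314 0.2985 0.1746] F [ 0.01 -0.92  1.16] w 4.25765450563045e-05 j [ 0.41  0.29 -0.16  1.12 -0.    2.23]
[-0.0019 -0.001  -1.    ]
tip p=0.88 [313.8 200.8] [0.5319 0.3031 0.097 ] tool mm [-0.5 -4.7 77.6]
```

View pics/w2.png

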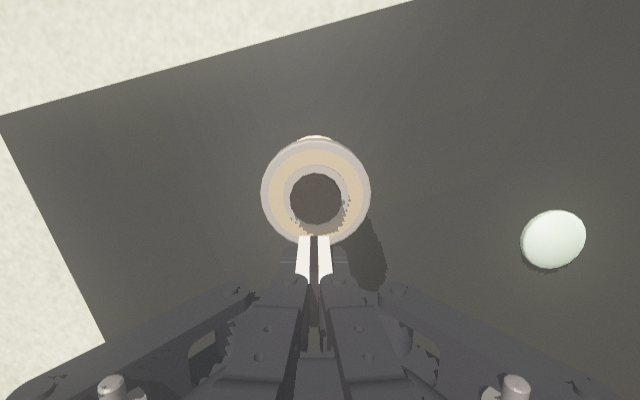

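The plug sits at about (316,200) in the wrist view, about 4 mm off in tool y. That agrees with the two fixed cameras to within 2 mm. I'll correct it and descend.

```bash
python3 -m handwheel '[[0.5,-4.3,10,0,0,0],[0,0,20,0,0,0],[0,0,15,0,0,0],[0,0,10,0,0,0],[0,0,0,0,0,0],[0,0,0,0,0,0]]'; python3 d.py; python3 w.py small w3.png
```

```text
t: 5.08
tool_pos: [0.5341, 0.3036, 0.1208]
ee_rot: [0.992, -0.124, 0.0, -0.0]
ft_force: [1.0, 0.2, 0.4]
gripper_width: 0.0005
small [ 0.3  2.1 35.8]
medium [ 71.5 491.    8.6]
large [123.4 282.4 -19.3]
t 5.075 pos [0.5341 0.3036 0.1208] F [0.99 0.22 0.44] w 0.000541119215909693 j [ 0.41  0.35 -0.21  1.02  0.    2.23]
[ 8.e-04  4.e-04 -1.e+00]
tip p=0.62 [313.2 240.9] [0.5336 0.3044 0.097 ] tool mm [-0.7 -0.6 23.8]
```

View pics/w3.png

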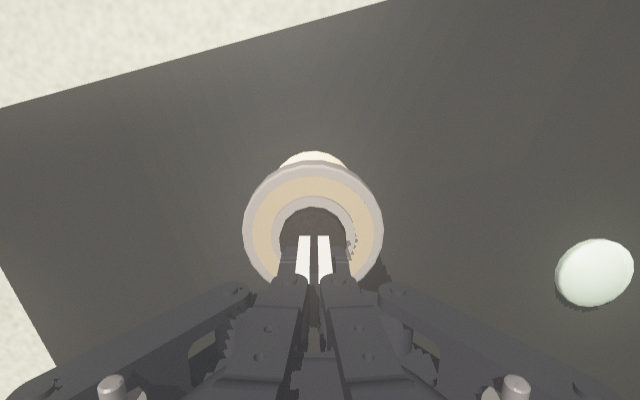

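The tips (314,236) are over the plug, and the network puts its centre within 1 mm of the tool axis. Now the press, in small steps.

```bash
python3 -m handwheel '[[0,0,4,0,0,0],[0,0,4,0,0,0],[0,0,2,0,0,0],[0,0,2,0,0,0],[0,0,2,0,0,0],[0,0,0,0,0,0]]'; python3 d.py|grep ^t
```

```text
t: 5.92
tool_pos: [0.5335, 0.3033, 0.1063]
ee_rot: [0.992, -0.124, -0.0, 0.0]
ft_force: [-0.9, -0.3, 2.4]
gripper_width: 0.0001
t 5.925 pos [0.5335 0.3033 0.1063] F [-0.87 -0.29  2.36] w 0.00013652643481683975 j [ 0.41  0.36 -0.22  0.99  0.    2.23]
```

```bash
python3 -m handwheel '[[0,0,1,0,0,0],[0,0,1,0,0,0],[0,0,1,0,0,0],[0,0,0,0,0,0]]'; python3 -m handwheel '[[0,0,1,0,0,0],[0,0,0,0,0,0]]'; python3 d.py|grep ^t
```

```text
t: 6.42
tool_pos: [0.5336, 0.3034, 0.1031]
ee_rot: [0.992, -0.124, -0.0, 0.0]
ft_force: [-0.4, -0.5, 2.2]
gripper_width: -0.0002
t: 6.68
tool_pos: [0.5338, 0.3034, 0.1023]
ee_rot: [0.992, -0.124, 0.0, -0.0]
ft_force: [-1.8, -0.5, 3.0]
gripper_width: 0.0001
t 6.675 pos [0.5338 0.3034 0.1023] F [-1.83 -0.5   2.98] w 7.569625527812607e-05 j [ 0.41  0.36 -0.23  0.98  0.    2.23]
```

```bash
python3 -m handwheel '[[0,0,1,0,0,0],[0,0,0,0,0,0]]';python3 -m handwheel '[[0,0,1,0,0,0],[0,0,0,0,0,0]]'; python3 d.py|grep ^t
```

```text
t: 6.92
tool_pos: [0.5338, 0.3035, 0.1017]
ee_rot: [0.992, -0.124, 0.0, -0.0]
ft_force: [-1.4, -1.7, 5.0]
gripper_width: -0.0
t: 7.18
tool_pos: [0.5339, 0.3035, 0.1012]
ee_rot: [0.992, -0.124, 0.0, -0.0]
ft_force: [-1.9, -1.4, 7.7]
gripper_width: -0.0001
t 7.175 pos [0.5339 0.3035 0.1012] F [-1.94 -1.45  7.74] w -7.580133207964245e-05 j [ 0.41  0.36 -0.23  0.98 -0.    2.23]
```

The force rises at the depth I predicted for the bottom stop. One more millimetre, then lift straight up and check.

```bash
python3 -m handwheel '[[0,0,1,0,0,0],[0,0,0,0,0,0]]'; python3 -m handwheel '[[0,0,-3,0,0,0],[0,0,-10,0,0,0],[0,0,-25,0,0,0],[0,0,-40,0,0,0],[0,0,0,0,0,0]]'; python3 d.py; python3 w.py small w4.png; python3 -c "
from h import *
c=camera('side');save(c,'s4.png');x=c['frame']
cv2.imwrite('pics/s4z.png',cv2.cvtColor(cv2.resize(x[80:170,240:370],(780,540),interpolation=0),cv2.COLOR_RGB2BGR))"
```

```text
t: 7.42
tool_pos: [0.534, 0.3035, 0.1006]
ee_rot: [0.992, -0.124, 0.0, -0.0]
ft_force: [-3.6, -1.7, 9.9]
gripper_width: -0.0002
t: 8.05
tool_pos: [0.537, 0.3048, 0.1816]
ee_rot: [0.992, -0.124, 0.004, -0.002]
ft_force: [0.5, -0.1, -1.1]
gripper_width: -0.0
small [-2.7  4.5 96.6]
medium [ 68.6 493.3  67.4]
large [120.7 284.5  40.9]
t 8.05 pos [0.537  0.3048 0.1816] F [ 0.52 -0.15 -1.06] w -2.8159358709385098e-05 j [ 0.41  0.3  -0.14  1.13  0.    2.23]
[ 0.0083  0.0036 -1.    ]
tip p=0.81 [306.8 206. ] [0.5324 0.3053 0.097 ] tool mm [-5.1  1.1 84.6]
```

View pics/w4.png

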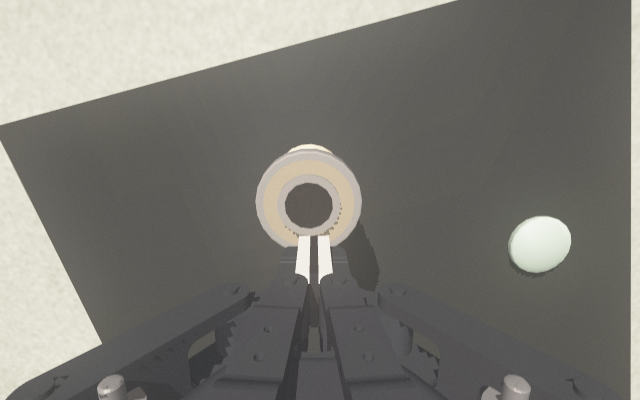

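View pics/s4z.png

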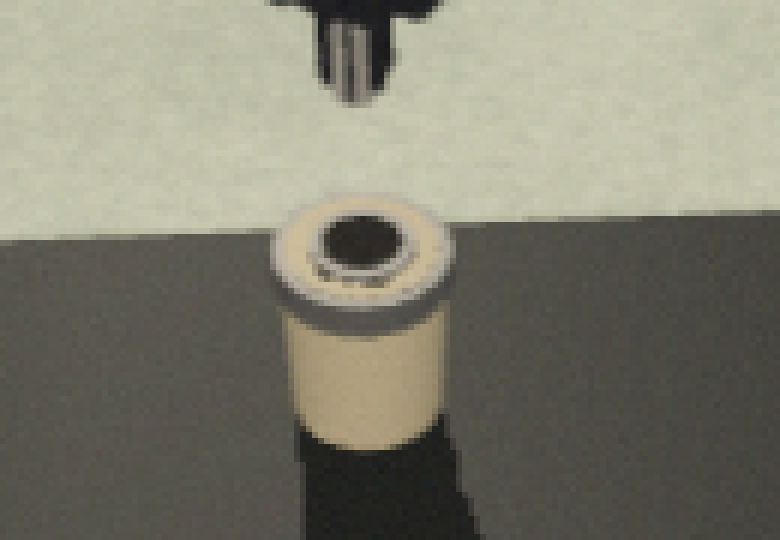

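The small plug is now flush inside its collar and the tub has not moved. Next I rise and go to the medium tub.

```bash
python3 -m handwheel '[[0,0,-50,0,0,0],[8.6,61,0,0,0,0],[8.6,61,0,0,0,0],[8.6,61,0,0,0,0],[8.6,61,0,0,0,0],[8.6,61,0,0,0,0],[8.6,61,0,0,0,0],[8.6,61,0,0,0,0],[8.6,61,0,0,0,0],[0,0,15,0,0,0]]'; python3 -m handwheel '[[0,0,20,0,0,0],[0,0,0,0,0,0],[0,0,0,0,0,0]]'; python3 d.py; python3 w.py medium w5.png
```

```text
t: 9.45
tool_pos: [0.4807, -0.1907, 0.2118]
ee_rot: [0.992, -0.127, 0.001, 0.001]
ft_force: [-0.2, 0.7, -0.4]
gripper_width: -0.0001
t: 9.82
tool_pos: [0.4806, -0.1855, 0.1919]
ee_rot: [0.992, -0.123, -0.001, -0.0]
ft_force: [0.1, 0.7, 0.1]
gripper_width: -0.0
small [ -66.9 -485.3  107.2]
medium [ 3.5  3.8 79.9]
large [  55.7 -204.8   52. ]
t 9.825 pos [ 0.4806 -0.1855  0.1919] F [0.14 0.66 0.11] w -4.402244900776508e-05 j [-0.49  0.12 -0.34  1.12  0.    1.32]
[-1.e-03  7.e-04 -1.e+00]
tip p=0.80 [317.3 222.6] [ 0.4806 -0.1923  0.124 ] tool mm [ 1.7  6.6 67.9]
```

View pics/w5.png

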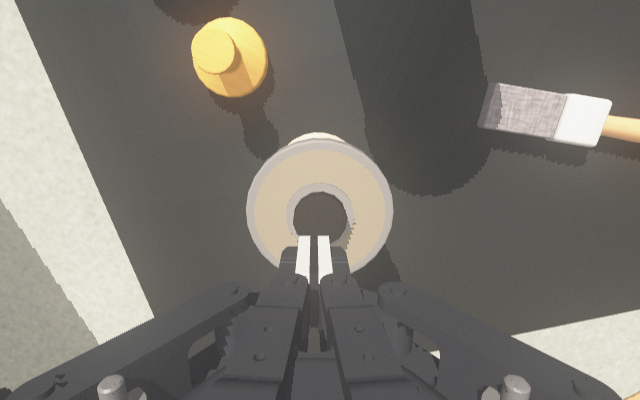

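The medium plug centre is at about (320,218), partly behind the tips, so I need a shift of about +3 x, +4.5 y. I'll make that while descending to about 10 mm above it.

```bash
python3 -m handwheel '[[3,4.5,10,0,0,0],[0,0,15,0,0,0],[0,0,12,0,0,0],[0,0,7,0,0,0],[0,0,0,0,0,0],[0,0,0,0,0,0]]'; python3 d.py; python3 w.py medium w6.png
```

```text
t: 10.68
tool_pos: [0.4828, -0.1918, 0.1486]
ee_rot: [0.992, -0.124, 0.0, 0.0]
ft_force: [-0.6, -0.4, -0.1]
gripper_width: 0.0001
small [ -71.4 -490.8   63.5]
medium [-0.3 -1.8 36.6]
large [  51.7 -210.4    8.6]
t 10.675 pos [ 0.4828 -0.1918  0.1486] F [-0.58 -0.36 -0.06] w 0.00012438785526643493 j [-0.5   0.16 -0.38  1.02  0.    1.32]
[ 5.e-04 -3.e-04 -1.e+00]
tip p=0.93 [313.2 242.9] [ 0.4819 -0.1924  0.124 ] tool mm [-0.7  0.8 24.6]
```

View pics/w6.png

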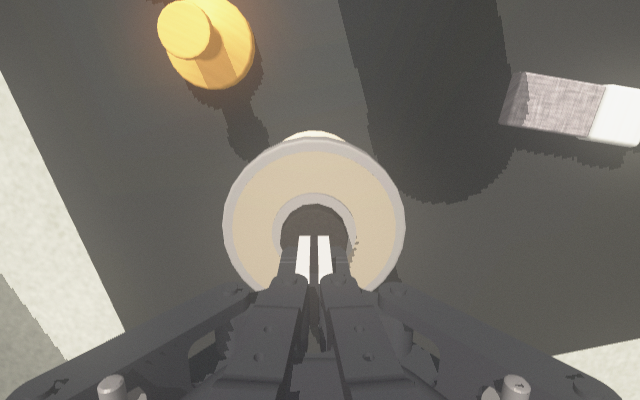

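Centred: the network puts the plug within 1 mm of the tool axis, and the picture agrees. Pressing; the stop should come at TCP z of about 0.128.

```bash
python3 -m handwheel '[[0,0,5,0,0,0],[0,0,4,0,0,0],[0,0,2,0,0,0],[0,0,2,0,0,0],[0,0,2,0,0,0],[0,0,2,0,0,0],[0,0,1,0,0,0],[0,0,0,0,0,0]]'; python3 -m handwheel '[[0,0,1,0,0,0],[0,0,1,0,0,0],[0,0,0,0,0,0]]';python3 -m handwheel '[[0,0,1,0,0,0],[0,0,0,0,0,0]]'
```

```text
t: 11.78
tool_pos: [0.4825, -0.1916, 0.1302]
ee_rot: [0.992, -0.124, -0.0, -0.0]
ft_force: [-0.5, 0.9, 2.4]
gripper_width: 0.0002
t: 12.15
tool_pos: [0.4825, -0.1916, 0.1286]
ee_rot: [0.992, -0.124, -0.0, -0.0]
ft_force: [-2.2, 1.4, 5.7]
gripper_width: -0.0001
t: 12.4
tool_pos: [0.4825, -0.1917, 0.128]
ee_rot: [0.992, -0.124, 0.0, 0.0]
ft_force: [-3.1, 2.0, 8.1]
gripper_width: -0.0002
```

```bash
python3 -m handwheel '[[0,0,1,0,0,0],[0,0,0,0,0,0]]'; python3 -m handwheel '[[0,0,-3,0,0,0],[0,0,-10,0,0,0],[0,0,-25,0,0,0],[0,0,-40,0,0,0],[0,0,-30,0,0,0],[0,0,0,0,0,0]]'; python3 d.py; python3 w.py medium w7.png; python3 -c "
from h import *
c=camera('side');save(c,'s7.png');x=c['frame']
cv2.imwrite('pics/s7z.png',cv2.cvtColor(cv2.resize(x[250:350,210:350],(784,560),interpolation=0),cv2.COLOR_RGB2BGR))"
```

```text
t: 12.65
tool_pos: [0.4825, -0.1917, 0.1274]
ee_rot: [0.992, -0.124, 0.0, 0.0]
ft_force: [-4.0, 2.0, 10.3]
gripper_width: -0.0002
t: 13.4
tool_pos: [0.4847, -0.1929, 0.2374]
ee_rot: [0.992, -0.124, 0.003, 0.001]
ft_force: [0.7, 0.5, 0.4]
gripper_width: -0.0002
small [ -74.5 -491.6  151.1]
medium [ -3.2  -2.6 125.4]
large [  48.9 -211.1   97.4]
t 13.4 pos [ 0.4847 -0.1929  0.2374] F [0.71 0.47 0.41] w -0.00016979525477159405 j [-0.5   0.09 -0.27  1.2   0.    1.32]
[ 0.0061 -0.0033 -1.    ]
tip p=0.78 [306.9 190.7] [ 0.4804 -0.1904  0.124 ] tool mm [ -5.6  -1.6 113.4]
```

View pics/s7z.png

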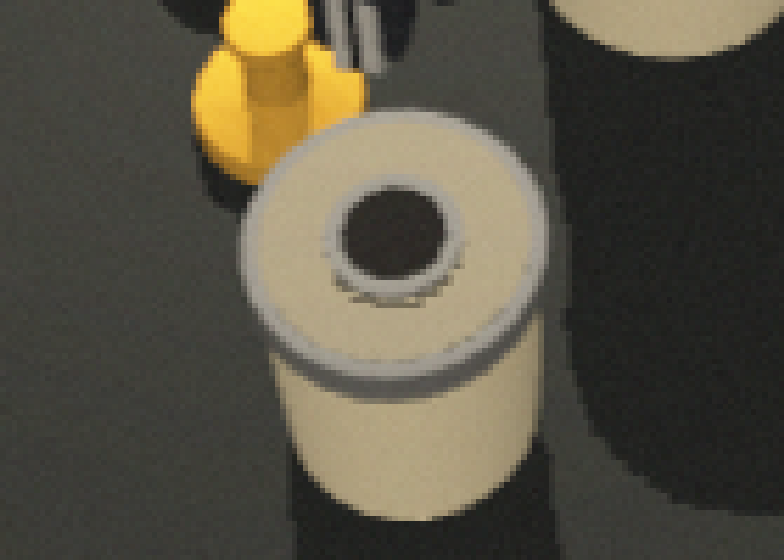

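View pics/w7.png

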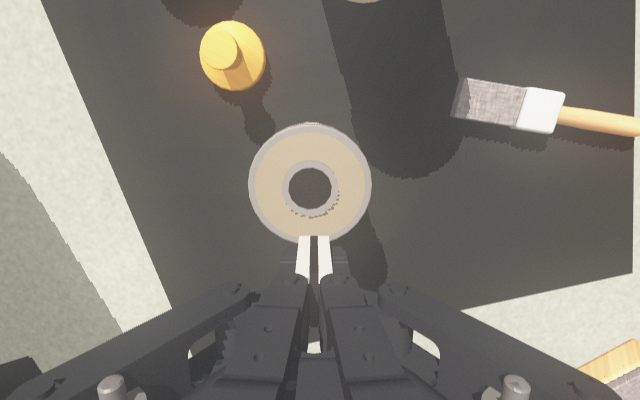

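The medium plug is flush in its collar and the tub is in place. On to the large tub.

```bash
python3 -m handwheel '[[13,-52.5,0,0,0,0],[13,-52.5,0,0,0,0],[13,-52.5,0,0,0,0],[13,-52.5,0,0,0,0],[0,0,0,0,0,0],[0,0,0,0,0,0],[0,0,0,0,0,0]]'; python3 d.py; python3 w.py large w8.png
```

```text
t: 14.42
tool_pos: [0.5835, -0.0018, 0.2335]
ee_rot: [0.992, -0.124, -0.001, 0.0]
ft_force: [-0.6, 1.0, -0.6]
gripper_width: 0.0001
small [-122.6 -281.8  148.6]
medium [-50.8 207.1 121.7]
large [ 0.8 -1.6 93.5]
t 14.425 pos [ 0.5835 -0.0018  0.2335] F [-0.65  1.02 -0.58] w 7.305037983632132e-05 j [-0.11  0.21 -0.14  1.23 -0.    1.71]
[-1.7e-03 -1.0e-04 -1.0e+00]
tip p=0.64 [315.7 204.4] [ 0.5844 -0.001   0.152 ] tool mm [ 0.8 -1.  81.5]
```

View pics/w8.png

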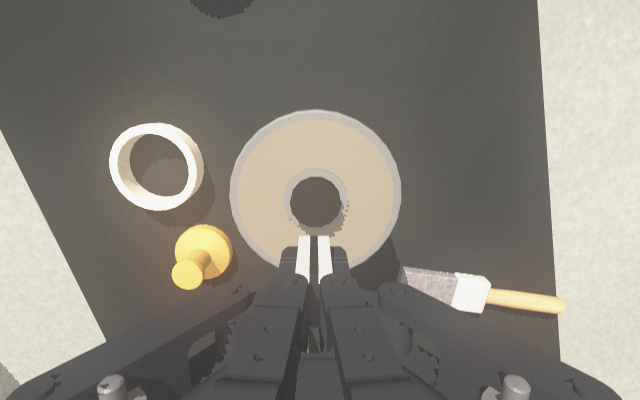

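The large plug is at about (315,202), 1 mm from the tool axis. I'll descend to about 10 mm above it.

```bash
python3 -m handwheel '[[0.5,-1,10,0,0,0],[0,0,20,0,0,0],[0,0,15,0,0,0],[0,0,8,0,0,0],[0,0,4,0,0,0],[0,0,0,0,0,0],[0,0,0,0,0,0]]'; python3 d.py; python3 w.py large w9.png
```

```text
t: 15.4
tool_pos: [0.5857, -0.0, 0.1779]
ee_rot: [0.992, -0.124, 0.001, -0.0]
ft_force: [-0.5, 0.2, 0.6]
gripper_width: -0.0002
small [-124.2 -279.6   92.8]
medium [-53.  209.4  65.9]
large [-1.1  0.7 37.9]
t 15.4 pos [ 0.5857 -0.      0.1779] F [-0.53  0.22  0.63] w -0.00015293711725723185 j [-0.11  0.25 -0.21  1.11 -0.    1.71]
[ 1.2e-03 -1.0e-04 -1.0e+00]
tip p=0.64 [311.7 244.4] [ 0.5837 -0.0018  0.152 ] tool mm [-1.5  2.2 25.9]
```

View pics/w9.png

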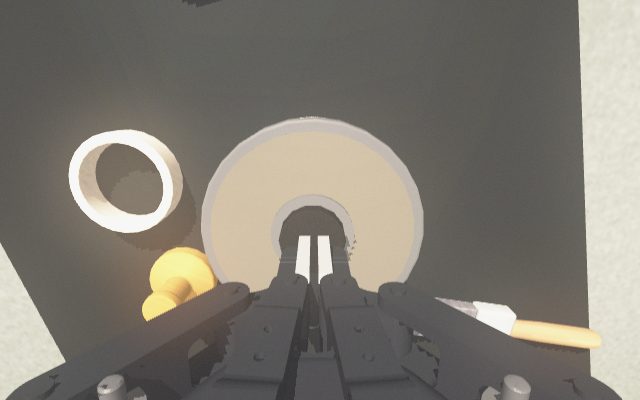

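Nearly centred; I add (−1, +1) mm and press. The stop should come at TCP z of about 0.156.

```bash
python3 -m handwheel '[[-1,1,5,0,0,0],[0,0,4,0,0,0],[0,0,2,0,0,0],[0,0,2,0,0,0],[0,0,2,0,0,0],[0,0,2,0,0,0],[0,0,2,0,0,0],[0,0,0,0,0,0]]'; python3 -m handwheel '[[0,0,1,0,0,0],[0,0,1,0,0,0],[0,0,0,0,0,0]]';python3 -m handwheel '[[0,0,1,0,0,0],[0,0,0,0,0,0]]'
```

```text
t: 16.5
tool_pos: [0.5838, -0.0007, 0.1581]
ee_rot: [0.992, -0.124, -0.0, -0.0]
ft_force: [-1.6, 0.0, 2.5]
gripper_width: -0.0003
t: 16.88
tool_pos: [0.5841, -0.0008, 0.1567]
ee_rot: [0.992, -0.124, 0.0, 0.0]
ft_force: [-3.2, 0.5, 5.0]
gripper_width: 0.0005
t: 17.12
tool_pos: [0.5841, -0.0007, 0.1562]
ee_rot: [0.992, -0.124, 0.0, 0.0]
ft_force: [-3.8, 0.0, 7.2]
gripper_width: 0.0002
```

```bash
python3 -m handwheel '[[0,0,1,0,0,0],[0,0,0,0,0,0]]'; python3 -m handwheel '[[0,0,-3,0,0,0],[0,0,-10,0,0,0],[0,0,-25,0,0,0],[0,0,-40,0,0,0],[0,0,-30,0,0,0],[0,0,0,0,0,0],[0,0,0,0,0,0]]'; python3 d.py; python3 w.py large w10.png; python3 -c "
from h import *
c=camera('side');x=c['frame'];t=camera('top');save(t,'t10.png')
def z(u,v): return cv2.resize(x[v-25:v+25,u-25:u+25],(250,250),interpolation=0)
cv2.imwrite('pics/s10z.png',cv2.cvtColor(np.vstack([np.hstack([z(300,120),z(280,290),z(330,200)]),cv2.resize(x,(750,469))]),cv2.COLOR_RGB2BGR)[:,:])"
python3 -c "
import cv2;i=cv2.imread('pics/s10z.png');cv2.imwrite('pics/s10.png',cv2.resize(i,None,fx=.8,fy=.8))"
```

```text
t: 17.38
tool_pos: [0.5842, -0.0007, 0.1556]
ee_rot: [0.992, -0.124, 0.0, 0.0]
ft_force: [-4.2, 0.5, 9.5]
gripper_width: 0.0001
t: 18.25
tool_pos: [0.5837, -0.0007, 0.2615]
ee_rot: [0.992, -0.124, -0.0, -0.0]
ft_force: [-0.0, 0.8, 0.4]
gripper_width: 0.0001
small [-122.2 -280.8  176.5]
medium [-51.1 208.2 149.5]
large [  0.8  -0.4 121.5]
t 18.25 pos [ 0.5837 -0.0007  0.2615] F [-0.02  0.78  0.36] w 0.00010280157127169074 j [-0.11  0.2  -0.09  1.28  0.    1.71]
[-8.e-04  1.e-04 -1.e+00]
tip p=0.60 [312.9 192.7] [0.5828 0.0007 0.152 ] tool mm [ -1.1  -1.1 109.5]
```

View pics/s10.png

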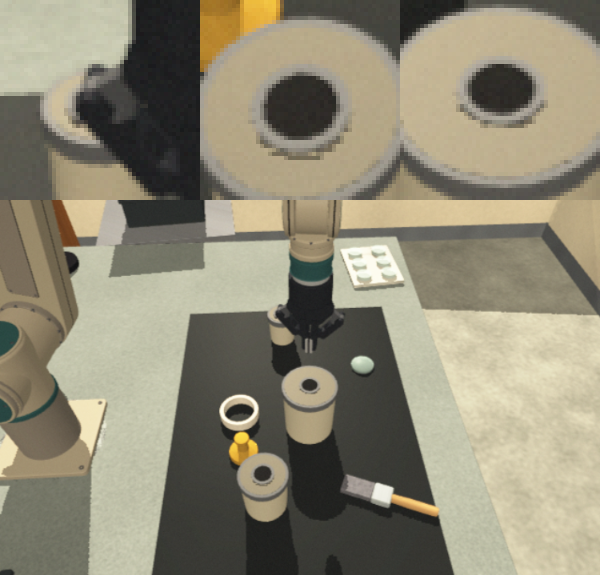

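View pics/w10.png

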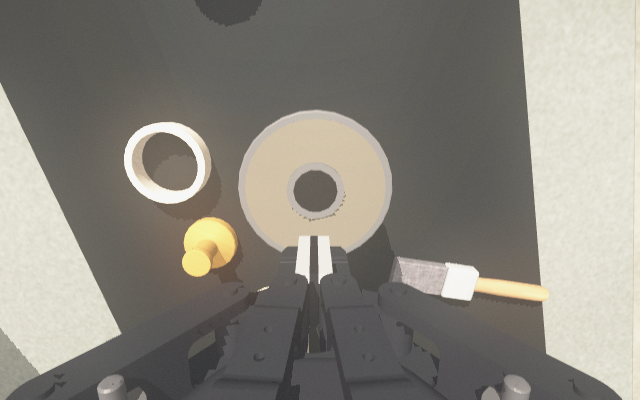

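All three plugs are flush: medium and large in this side view, and the small one in the earlier close-up (the gripper now hides it). The tubs and bystanders are where they were, and the arm is clear, so I'm handing in.

```bash
python3 -c "
from bench import *
print(sign_off())"
```

```text
the job is handed in; nothing more can be done
None
```

I pressed the three vent plugs down in the order small, medium, large, using the closed fingertips. The job was handed in at about 18.5 s of the 48 s allowed.

- **Force:** the highest vertical readings were 9.9, 10.3 and 9.5 N, against the 25 N limit. On each tub the force rose at the depth expected for the bottom stop. Force was only read at the end of each move, so a brief peak in between would not show.
- **Plugs:** after each press, the side-camera pictures showed the plug flush in its collar. In the last side view the gripper hid the small tub's lid, so its check is the earlier close-up taken right after its press.
- **Tubs and bystanders:** by eye, the tubs, lap, tape and brush looked unmoved. I did not measure their positions again afterwards. The gripper ended clear, about 95 mm above the large tub's plug.
- **Disagreements:** at the start the networks were wrong on two side-view points and about 5 pixels off on the small plug in the top view. I located the plugs from the dark plug discs in the pictures instead, and the camera views then agreed to within about 2–4 mm. Small sideways forces of up to about 4 N showed during the presses.

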